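# Hold the dish of red seals up to the inspection camera

## Task

The red seals are to be checked from below by the upward-looking camera on its stand. Pick up the closed dish with the red ring seals, bring it over the lens, centred between the tips of the two yellow pointers and level with them, and hold it there flat and still for about three seconds. Then put it back on the worktop, lid up, about where it stood, setting it down before you let go. Leave the other two dishes where they are.

Things in the scene. Friction and masses are not known exactly. Their poses are not given: they have to be found in the camera images.
- dish_red: Closed round clear plastic dish, 56 mm across and 22 mm high, about 60 g, with red ring seals inside, lying flat on the worktop. Lid is fast; grasp across the diameter, any yaw. Origin: centre of the dish at mid-height (11 mm above its underside); z is up out of the lid.
- dish_black: Closed round clear plastic dish, 56 mm across and 22 mm high, about 60 g, with black ring seals inside, lying flat on the worktop. Lid is fast; grasp across the diameter, any yaw. Origin: centre of the dish at mid-height (11 mm above its underside); z is up out of the lid. Not wanted.
- dish_green: Closed round clear plastic dish, 56 mm across and 22 mm high, about 60 g, with green ring seals inside, lying flat on the worktop. Lid is fast; grasp across the diameter, any yaw. Origin: centre of the dish at mid-height (11 mm above its underside); z is up out of the lid. Not wanted.
- view_mark (a point): Viewing point in the air midway between the tips (130 mm apart) of two yellow pointers, 150 mm above the worktop, over the lens; the middle of the dish belongs here. z up, y along the pointers. Fixed stand: base plate 100 x 200 x 8 mm (long along y), black camera in the middle 57 mm high, posts 85 mm to either side with black clamps 16 mm thick. Nothing on it is higher than 157 mm.
Mind the look-alikes: they are no part of the job. Leave any orange or purple look-alike of the dish_red alone.

How it is judged (in metres and radians):
On the way, in this order (a step that is already met when the one before it is completed fails the run):
1. the dish of red seals is held flat and still at the viewing point for two and a half seconds (horizontal distance between dish_red and view_mark below 0.02 m and z of dish_red in the frame of view_mark between -0.02 and 0.02 m and angle between dish_red's own z axis and vertical below 0.175 rad and linear speed of dish_red below 0.03 m/s and contact force between the fingers and dish_red above 0.5 N), for 2.5 s.
2. the dish is back within 40 mm sideways of where it stood and set down (no more than 15 mm above the worktop) while still in the fingers (distance of dish_red from where it was at the start of the episode below 0.04 m and height (world z) of dish_red below 0.026 m and contact force between the fingers and dish_red above 0.5 N), for 0.1 s.
At the end, for the whole second after the job is handed in: The dish of red seals lies released and at rest on the worktop, lid up (to 10 degrees), within 40 mm of where it stood at the start; the other two dishes are within 30 mm of where they stood (distance of dish_red from where it was at the start of the episode below 0.04 m and height (world z) of dish_red below 0.016 m and angle between dish_red's own z axis and vertical below 0.175 rad and linear speed of dish_red below 0.02 m/s and distance of each of dish_black, dish_green from where it was at the start of the episode below 0.03 m); the robot touches nothing.
It fails at once if one of the other dishes is moved by more than 30 mm (distance of any of dish_black, dish_green from where it was at the start of the episode above 0.03 m).
It also fails if it takes over 67 s, if anything falls off the work surface, if the arm or the gripper's body presses on something with over 40 N, if the wrist force passes 120 N, or if a joint passes its speed limit or range.

## Robot

A 7-joint arm with a two-finger parallel gripper is mounted at the origin on a cart in front of the work surface, level with it; the furniture and walls round the work are solid. World frame = base frame: x ahead of the robot, y to its left, z up, the work surface at z = 0. Lengths are in mm, angles in rad, forces in N, time in s.
With the tool pointing down it reaches from about 400 to 875 mm from the base axis. Payload 4.4 kg.
Tool frame: the origin (TCP) lies midway between the tips of the shut fingers; the grasp point (between the pads) lies 19 mm behind it; z points along the fingers, y is the line along which they close (so a half turn about z gives the same grasp; the last joint's range is limited). The gripper opens to 85 mm and grips with 20 to 120 N. Pads are 22 mm wide; open, the fingers measure 114 mm over their backs; the gripper's body (76 mm by 85 mm) begins 54 mm behind the grasp point. The pads swing forward as they close: fully open they stand 13 mm farther back than shut.
Start: joints at [1.146, 0.628, 0.038, 1.517, -0.027, 0.996, -0.02], TCP at [228.276, -608.611, 231.313] pointing down, gripper open.
Joint ranges: [-3.06, 3.06], [-0.37, 2.12], [-1.25, 1.32], [0.18, 2.47], [-1.1, 4.24], [0.23, 1.98], [-2.94, 2.94]. Speed limits (rad/s): [2.57, 2.57, 3.14, 3.14, 3.14, 3.14, 3.14].

## Interface

Orientations are given as [roll, pitch, yaw] about the fixed x, y, z axes, in that order (R = Rz(yaw) Ry(pitch) Rx(roll)).
In Python, from cell import read_state, get_image, finish_job gives the robot as it stands.
- The arm moves only by the tool send_rows, never from a script. Its argument "series" is a list of rows, each an object of numbers: "ax", "ay", "az": the turn, a rotation vector about the tool's x, y, z in rad; "dx", "dy", "dz": the shift along the tool's x, y, z in cm; "hand": the closure, from 0 (fully open) to 1 (shut). In form: [{"ax": .., "ay": .., "az": .., "dx": .., "dy": .., "dz": .., "hand": ..}, ...]. A call has 1 to 10 rows; each row is the pose to reach, as a shift and turn from the pose commanded when the call began, along the tool's axes at that moment; what a row does not reach only later rows make up. A row lasts 1/10 s, in which the tool goes at most 50 mm and 8.59 degrees, less where a joint would pass 70% of its speed; a pose out of reach is approached as far as the arm can. A call with a gripper value outside its range is refused whole. The fingers move at their own pace and stop on an object; the grip force is fixed at half the most. Time passes only in rows, so rows that repeat a pose let the fingers close. It gives the time, the measured TCP pose, the force, the opening and the grip force at its end, in the units of the state.
- read_state(): the state, without advancing time (a new reading comes with each control period).
- get_image(name): name is "side" or "top" or "wrist"; returns a dict with "pixels" (420x560x3 uint8, red, green, blue), "mtx" (3x3 intrinsics, pixels), "k1" (the pictures are not rectified: a ray, as slopes to the right and down, at radius r is drawn at 1 + k1 r^2 times it, then the intrinsics apply), "R" (3x3) and "t" (3): a world point X has camera coordinates R X + t. Camera axes: x right, y down, z forward; pixel columns grow to the right and rows downward; lengths in mm; the calibration is good to about 2 mm. A picture is of the moment at which its call begins. There is no depth.
- finish_job(): hands the job in; it is judged then, once.
The state is a dict: "clock": time; "qpos": joint angles; "qd": joint speeds; "tau": joint torques, N m; "eef_pos": TCP position; "tool_rot": TCP orientation; "force": force on the tool from outside, world axes, zero at the start; "torque": the same for the moment, N m; "width": finger opening in mm; "gripper_force": force on a finger pad.
Only numpy, scipy, OpenCV 4.12 (cv2) and the standard library are available. Lean on these libraries where they do the work, as an engineer would, in place of code of your own. Each camera call takes 0.05 s, during which the arm holds its last target. There are 200 camera calls.

## Working session

There is one attempt and no reset: what is moved stays moved. The work goes in short steps, Python scripts to look and compute and a tool call to move; the robot and the scene stay as the last step left them, time stands still between calls to the robot, and variables do not carry over. Pictures are saved under pics/ and viewed, at most 10 in all, crops included, and the job is handed in when it is done.

Besides the shell and the picture viewer there is one more tool, called after ">>>" in YAML: its name, and indented under it one key for each argument. send_rows: Moves the arm, as the interface text tells. Its arguments: {"type":"object","properties":{"series":{"type":"array","items":{"type":"object","properties":{"ax":{"type":"number"},"ay":{"type":"number"},"az":{"type":"number"},"dx":{"type":"number"},"dy":{"type":"number"},"dz":{"type":"number"},"hand":{"type":"number"}}}}},"required":["series"]}

```bash
mkdir -p pics; cat > h.py <<'E'
import numpy as np, cv2
from cell import read_state, get_image, finish_job
def save(im,n): cv2.imwrite('pics/'+n, im['pixels'][:,:,::-1])
def ray(im,u,v):
    K=np.array(im['mtx'],float);R=np.array(im['R'],float);t=np.array(im['t'],float).ravel()
    p=cv2.undistortPoints(np.array([[[u,v]]],float),K,np.array([im['k1'],0,0,0.]))[0,0]
    return -R.T@t, R.T@np.array([p[0],p[1],1.])
def plane(im,u,v,z):
    c,d=ray(im,u,v); return c+d*(z-c[2])/d[2]
def tri(r1,r2):
    (c1,d1),(c2,d2)=r1,r2
    s=np.linalg.lstsq(np.c_[d1,-d2],c2-c1,rcond=None)[0]
    a,b=c1+s[0]*d1,c2+s[1]*d2
    return (a+b)/2,np.linalg.norm(a-b)
def blobs(im,lo,hi,amin=15):
    h=cv2.cvtColor(im['pixels'],cv2.COLOR_RGB2HSV)
    m=cv2.inRange(h,np.array(lo),np.array(hi))
    n,_,s,c=cv2.connectedComponentsWithStats(m)
    return [(c[i].round(1).tolist(),s[i].tolist()) for i in range(1,n) if s[i][4]>=amin]
E
python3 - <<'E'
from h import *
s=read_state(); print(s['eef_pos'],s['tool_rot'],s['clock'],s['width'])
a=get_image('top');b=get_image('side')
save(a,'top1.png');save(b,'side1.png')
for n,im in(('top',a),('side',b)):
    print(n,ray(im,280,210))
    print('yel',blobs(im,(22,120,100),(35,255,255)))
    print('red',blobs(im,(0,140,80),(6,255,255)),blobs(im,(174,140,80),(180,255,255)))
E
```

```text
[ 228.06930759 -608.0102711   230.38299058] [-3.13967939e+00  2.26120999e-05  3.58799475e-01] 0.0 85.45966089301113
top (array([ 235.15355437,  -48.23143678, 1419.96085168]), array([ 0.17653186, -0.00442446, -0.98442139]))
yel []
red [([480.1, 143.1], [466, 140, 31, 9, 173]), ([539.9, 239.8], [520, 226, 40, 29, 233])] []
side (array([ 473.57510739, -712.73653342,  726.66628767]), array([ 0.03469888,  0.73613087, -0.67599255]))
yel []
red [([402.5, 389.1], [399, 384, 8, 12, 44]), ([418.9, 390.2], [417, 388, 5, 5, 15]), ([428.6, 392.0], [426, 390, 6, 5, 20])] []
```

View pics/top1.png

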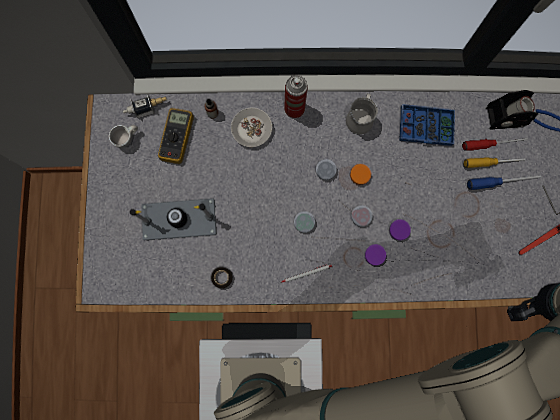

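View pics/side1.png

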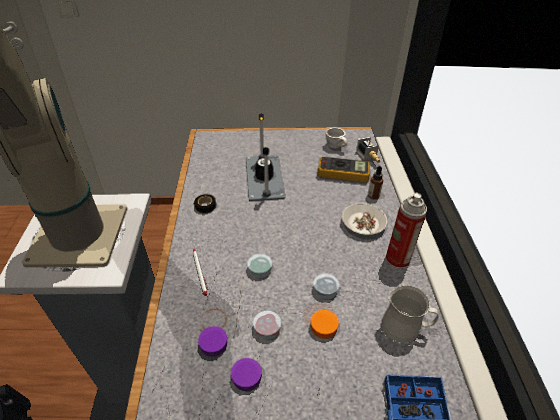

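The top view shows the red dish at about (362,216), green at (304,223) and black at (326,170). Orange and purple decoys are at (361,174), (400,230) and (376,255), and the stand is at about (179,219). Next I'll zoom in on the stand in both views and measure.

```bash
python3 - <<'E'
from h import *
a=get_image('top');b=get_image('side')
ca=cv2.resize(a['pixels'][190:250,120:240],None,fx=6,fy=6,interpolation=cv2.INTER_CUBIC)[:360]
cb=cv2.resize(b['pixels'][105:215,230:300],None,fx=5,fy=5,interpolation=cv2.INTER_CUBIC)
out=np.zeros((560,720+0,3),np.uint8)
cv2.imwrite('pics/sta.png',ca[:,:,::-1]);cv2.imwrite('pics/stb.png',cb[:,:,::-1])
for n,u,v in(('red',362,215.5),('green',304.5,222.5),('black',326.5,169.5),('orange',361,174),('pur',400,230),('pur2',376,255)): print(n,plane(a,u,v,20).round())
for n,u,v in(('red',266.5,322),('green',260,264),('black',326,285),('orange',324,321),('pur',213,340)): print(n,plane(b,u,v,20).round())
for p in ((145,203),(213,199),(216,235),(145,239)): print('plate',plane(a,*p,8).round())
for n,im in(('top',a),('side',b)): print(n,blobs(im,(20,110,60),(35,255,255),4))
E
```

```text
red [ 469. -272.   20.]
green [ 452. -119.   20.]
black [ 596. -181.   20.]
orange [ 582. -274.   20.]
pur [ 428. -373.   20.]
pur2 [ 363. -305.   20.]
red [ 470. -270.   20.]
green [ 458. -121.   20.]
black [ 599. -184.   20.]
orange [ 584. -272.   20.]
pur [ 367. -307.   20.]
plate [512. 312.   8.]
plate [521. 126.   8.]
plate [423. 117.   8.]
plate [414. 308.   8.]
top [([163.3, 98.0], [161, 97, 5, 3, 7]), ([159.5, 99.5], [158, 99, 4, 2, 4]), ([153.8, 100.8], [153, 100, 3, 3, 5]), ([170.3, 109.9], [169, 108, 4, 6, 9]), ([176.0, 109.0], [174, 109, 5, 1, 5]), ([179.8, 142.3], [158, 111, 34, 51, 146]), ([164.6, 128.0], [164, 126, 2, 5, 5]), ([481.3, 161.7], [467, 157, 31, 11, 245]), ([465.0, 163.0], [464, 161, 3, 5, 15]), ([196.5, 206.8], [194, 206, 5, 3, 11]), ([137.8, 211.8], [136, 211, 5, 3, 12]), ([183.0, 305.0], [181, 305, 5, 1, 5])]
side [([260.9, 118.3], [260, 117, 3, 4, 9]), ([372.0, 151.4], [371, 151, 3, 2, 5]), ([374.3, 155.5], [373, 154, 4, 4, 11]), ([377.2, 159.5], [377, 158, 2, 4, 4]), ([319.0, 165.5], [319, 164, 1, 4, 4]), ([368.9, 166.7], [368, 164, 2, 6, 7]), ([325.5, 173.4], [317, 169, 17, 9, 56]), ([338.3, 172.6], [335, 171, 7, 5, 9]), ([368.7, 172.5], [368, 171, 2, 4, 6]), ([350.3, 172.2], [348, 172, 5, 2, 6]), ([356.5, 175.0], [355, 173, 5, 5, 11]), ([338.5, 176.7], [335, 174, 7, 5, 11]), ([351.4, 178.2], [350, 177, 4, 4, 5]), ([364.8, 176.5], [364, 176, 3, 2, 4])]
```

View pics/sta.png

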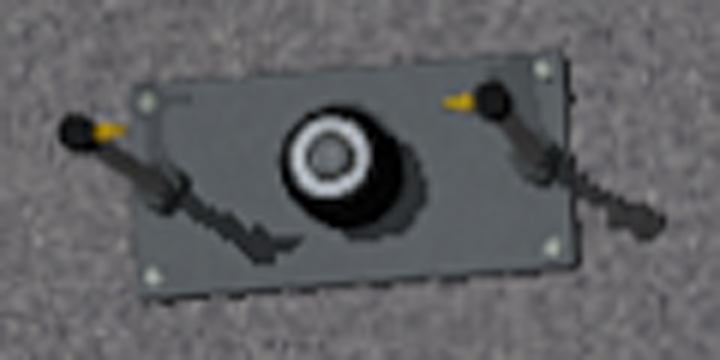

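View pics/stb.png

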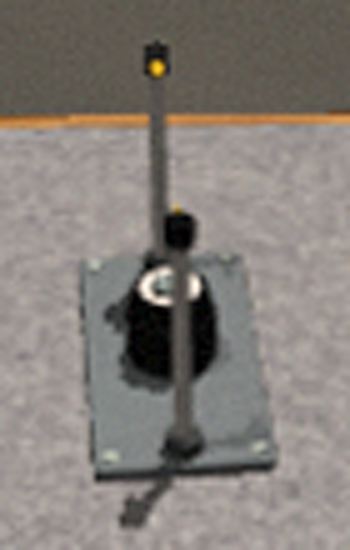

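>>> send_rows:
  series:
    - {"dx": 3.4, "dy": -2.3, "dz": 0, "az": -0.12, "hand": 0}
    - {"dx": 7, "dy": -4.6, "dz": 0, "az": -0.24, "hand": 0}
    - {"dx": 10.3, "dy": -6.9, "dz": 0, "az": -0.36, "hand": 0}
    - {"dx": 14, "dy": -9.3, "dz": 1, "az": -0.5, "hand": 0}
    - {"dx": 17.5, "dy": -11.6, "dz": 2, "az": -0.62, "hand": 0}
    - {"dx": 21, "dy": -14, "dz": 3, "az": -0.74, "hand": 0}
    - {"dx": 24.3, "dy": -16.2, "dz": 4, "az": -0.86, "hand": 0}
    - {"dx": 28, "dy": -18.5, "dz": 5, "az": -0.98, "hand": 0}
    - {"dx": 31, "dy": -21, "dz": 6, "az": -1.1, "hand": 0}
    - {"dx": 34.4, "dy": -23.1, "dz": 8, "az": -1.21, "hand": 0}

```text
invalid input at $.series[0]: expected keys ax, ay, az, dx, dy, dz, hand
```

>>> send_rows:
  series:
    - {"hand": 0}
    - {"hand": 0}
    - {"hand": 0}

```text
invalid input at $.series[0]: expected keys ax, ay, az, dx, dy, dz, hand
```

```bash
python3 - <<'E'
from h import *
s=read_state(); print(s['eef_pos'],s['tool_rot'],s['clock'],s['qpos'],s['force'])
a=get_image('wrist');save(a,'w1.png')
t=get_image('top')
L=plane(t,140.7,211.2,150);R=plane(t,193.4,206.4,150)
print('tips',L,R,np.linalg.norm(L-R),(L+R)/2)
b=get_image('side'); print(plane(b,260.9,118.3,150),plane(b,265,147,150))
E
```

```text
[ 228.13847405 -608.27345751  230.75203957] [-3.14046437e+00 -2.92416192e-06  3.58761353e-01] 0.2 [ 1.14620737  0.62899787  0.038488    1.51794152 -0.02702079  0.99630003
 -0.01998872] [ 0.23899713 -0.05207727  0.11974214]
tips [463.97245081 285.3448816  150.        ] [474.30236142 155.73717061 150.        ] 130.01871327232067 [469.13740612 220.54102611 150.        ]
[464.81534098 295.21968776 150.        ] [474.60701372 151.4655998  150.        ]
```

View pics/w1.png

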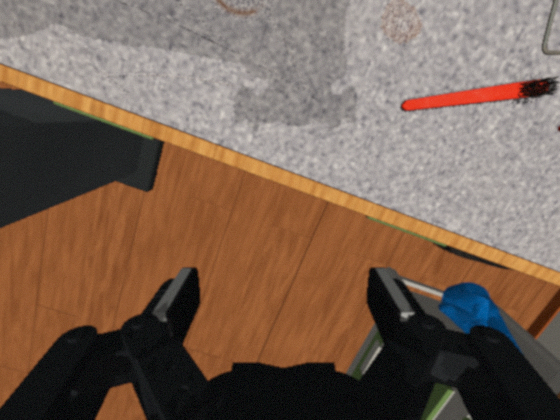

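The wrist picture is from the start pose: it shows the bench edge and floor, because the move was refused for missing keys. The tips measure 130.0 mm apart, so the viewing point is about (469, 220.5, 150). I'll resend with all keys.

>>> send_rows:
  series:
    - {"ax": 0, "ay": 0, "dx": 3.4, "dy": -2.3, "dz": 0, "az": -0.12, "hand": 0}
    - {"ax": 0, "ay": 0, "dx": 7, "dy": -4.6, "dz": 0, "az": -0.24, "hand": 0}
    - {"ax": 0, "ay": 0, "dx": 10.3, "dy": -6.9, "dz": 0, "az": -0.36, "hand": 0}
    - {"ax": 0, "ay": 0, "dx": 14, "dy": -9.3, "dz": 1, "az": -0.5, "hand": 0}
    - {"ax": 0, "ay": 0, "dx": 17.5, "dy": -11.6, "dz": 2, "az": -0.62, "hand": 0}
    - {"ax": 0, "ay": 0, "dx": 21, "dy": -14, "dz": 3, "az": -0.74, "hand": 0}
    - {"ax": 0, "ay": 0, "dx": 24.3, "dy": -16.2, "dz": 4, "az": -0.86, "hand": 0}
    - {"ax": 0, "ay": 0, "dx": 28, "dy": -18.5, "dz": 5, "az": -0.98, "hand": 0}
    - {"ax": 0, "ay": 0, "dx": 31, "dy": -21, "dz": 6, "az": -1.1, "hand": 0}
    - {"ax": 0, "ay": 0, "dx": 34.4, "dy": -23.1, "dz": 8, "az": -1.21, "hand": 0}

```text
clock: 1.35
eef_pos: [470.5, -270.6, 152.0]
tool_rot: [3.139, 0.001, 1.573]
force: [0.9, -1.1, -0.6]
width: 85.3
gripper_force: 0.0
```

```bash
python3 - <<'E'
from h import *
a=get_image('wrist');save(a,'w2.png')
s=read_state();print(s['eef_pos'],s['clock'])
X=np.array([470,-271,20.]);c=np.array(a['R'])@X+np.array(a['t']).ravel();p=c/c[2];r2=p[0]**2+p[1]**2
print('predicted px',np.array(a['mtx'])@np.r_[p[:2]*(1+a['k1']*r2),1])
E
```

```text
[ 474.36045759 -262.0249087   148.9764606 ] 1.4
predicted px [281.8818972  201.19828511   1.        ]
```

View pics/w2.png

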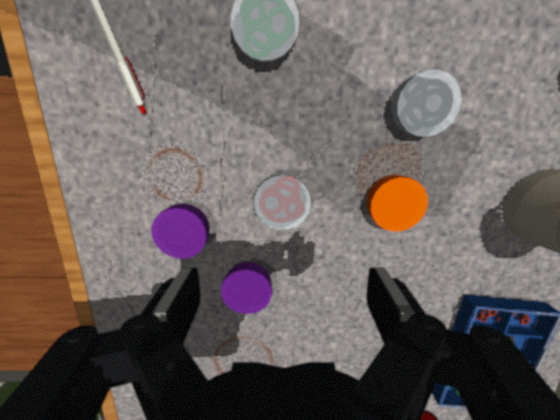

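The dish with the red rings is centred at about (282,203), against a predicted (282,201), so (470,-271) holds. I'll settle and read the pose.

>>> send_rows:
  series:
    - {"ax": 0, "ay": 0, "az": 0, "dx": 0, "dy": 0, "dz": 0, "hand": 0}
    - {"ax": 0, "ay": 0, "az": 0, "dx": 0, "dy": 0, "dz": 0, "hand": 0}
    - {"ax": 0, "ay": 0, "az": 0, "dx": 0, "dy": 0, "dz": 0, "hand": 0}

```text
clock: 1.7
eef_pos: [468.6, -273.3, 151.7]
tool_rot: [3.142, 0.001, 1.566]
force: [0.7, -1.0, 0.6]
width: 85.6
gripper_force: 0.0
```

>>> send_rows:
  series:
    - {"ax": 0, "ay": 0, "az": 0, "dx": 0.1, "dy": 0.1, "dz": 2, "hand": 0}
    - {"ax": 0, "ay": 0, "az": 0, "dx": 0.1, "dy": 0.1, "dz": 5, "hand": 0}
    - {"ax": 0, "ay": 0, "az": 0, "dx": 0.1, "dy": 0.1, "dz": 8, "hand": 0}
    - {"ax": 0, "ay": 0, "az": 0, "dx": 0.1, "dy": 0.1, "dz": 10, "hand": 0}
    - {"ax": 0, "ay": 0, "az": 0, "dx": 0.1, "dy": 0.1, "dz": 12, "hand": 0}
    - {"ax": 0, "ay": 0, "az": 0, "dx": 0.1, "dy": 0.1, "dz": 13.5, "hand": 0}
    - {"ax": 0, "ay": 0, "az": 0, "dx": 0.1, "dy": 0.1, "dz": 14.5, "hand": 0}
    - {"ax": 0, "ay": 0, "az": 0, "dx": 0.1, "dy": 0.1, "dz": 15, "hand": 0}
    - {"ax": 0, "ay": 0, "az": 0, "dx": 0.1, "dy": 0.1, "dz": 15.2, "hand": 0}
    - {"ax": 0, "ay": 0, "az": 0, "dx": 0.1, "dy": 0.1, "dz": 15.2, "hand": 0}

```text
clock: 2.7
eef_pos: [470.4, -271.0, -0.3]
tool_rot: [3.141, 0.0, 1.568]
force: [-0.1, 0.6, -0.4]
width: 85.4
gripper_force: 0.0
```

>>> send_rows:
  series:
    - {"ax": 0, "ay": 0, "az": 0, "dx": 0, "dy": 0, "dz": 0, "hand": 0.2}
    - {"ax": 0, "ay": 0, "az": 0, "dx": 0, "dy": 0, "dz": 0, "hand": 0.3}
    - {"ax": 0, "ay": 0, "az": 0, "dx": 0, "dy": 0, "dz": 0, "hand": 0.5}
    - {"ax": 0, "ay": 0, "az": 0, "dx": 0, "dy": 0, "dz": 0, "hand": 0.5}
    - {"ax": 0, "ay": 0, "az": 0, "dx": 0, "dy": 0, "dz": 0, "hand": 0.7}
    - {"ax": 0, "ay": 0, "az": 0, "dx": 0, "dy": 0, "dz": 0, "hand": 0.7}
    - {"ax": 0, "ay": 0, "az": 0, "dx": 0, "dy": 0, "dz": 0, "hand": 0.7}
    - {"ax": 0, "ay": 0, "az": 0, "dx": 0, "dy": 0, "dz": 0, "hand": 0.7}

```text
clock: 3.5
eef_pos: [470.6, -270.7, 0.4]
tool_rot: [3.141, 0.001, 1.569]
force: [-0.5, 0.4, 6.9]
width: 54.1
gripper_force: 62.3
```

>>> send_rows:
  series:
    - {"ax": 0, "ay": 0, "az": 0, "dx": 0, "dy": 0, "dz": -0.5, "hand": 0.7}
    - {"ax": 0, "ay": 0, "az": 0, "dx": 0, "dy": 0, "dz": -1.5, "hand": 0.7}
    - {"ax": 0, "ay": 0, "az": 0, "dx": 0, "dy": 0, "dz": -3.5, "hand": 0.7}
    - {"ax": 0, "ay": 0, "az": 0, "dx": 0, "dy": 0, "dz": -6, "hand": 0.7}
    - {"ax": 0, "ay": 0, "az": 0, "dx": 0, "dy": 0, "dz": -9, "hand": 0.7}
    - {"ax": 0, "ay": 0, "az": 0, "dx": 0, "dy": 0, "dz": -12, "hand": 0.7}
    - {"ax": 0, "ay": 0, "az": 0, "dx": 0, "dy": 0, "dz": -15, "hand": 0.7}
    - {"ax": 0, "ay": 0, "az": 0, "dx": 0, "dy": 0, "dz": -18, "hand": 0.7}
    - {"ax": 0, "ay": 0, "az": 0, "dx": 0, "dy": 0, "dz": -20, "hand": 0.7}
    - {"ax": 0, "ay": 0, "az": 0, "dx": 0, "dy": 0, "dz": -21, "hand": 0.7}

```text
clock: 4.5
eef_pos: [471.0, -270.9, 211.9]
tool_rot: [3.138, 0.002, 1.569]
force: [0.4, -0.3, -0.1]
width: 53.8
gripper_force: 63.1
```

```bash
python3 - <<'E'
from h import *
b=get_image('side');t=get_image('top');save(b,'s2.png');s=read_state();print(s['eef_pos'],s['tool_rot'],s['width'],s['gripper_force'])
cv2.imwrite('pics/s2c.png',cv2.resize(b['pixels'][110:350,180:400],None,fx=2.5,fy=2.5)[:,:,::-1])
E
```

```text
[ 470.8330127  -270.86369949  210.82105347] [3.13909015e+00 1.49846484e-03 1.56860119e+00] 54.11875910456815 63.14055562019348
```

View pics/s2c.png

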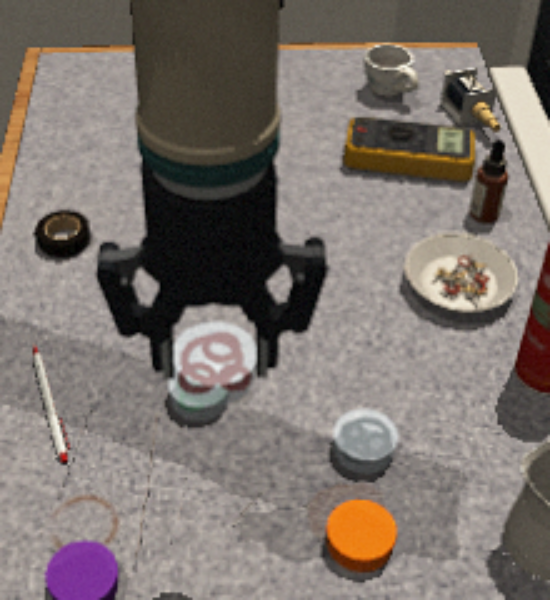

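The dish is held flat in the fingers, at about (212,355) in the crop. Carrying it over at this height.

>>> send_rows:
  series:
    - {"ax": 0, "ay": 0, "az": 0, "dx": 1, "dy": 0, "dz": 0, "hand": 0.7}
    - {"ax": 0, "ay": 0, "az": 0, "dx": 3, "dy": 0, "dz": 0, "hand": 0.7}
    - {"ax": 0, "ay": 0, "az": 0, "dx": 6, "dy": 0, "dz": 0, "hand": 0.7}
    - {"ax": 0, "ay": 0, "az": 0, "dx": 9, "dy": 0, "dz": 0, "hand": 0.7}
    - {"ax": 0, "ay": 0, "az": 0, "dx": 12, "dy": 0, "dz": 0, "hand": 0.7}
    - {"ax": 0, "ay": 0, "az": 0, "dx": 15, "dy": 0, "dz": 0, "hand": 0.7}
    - {"ax": 0, "ay": 0, "az": 0, "dx": 18, "dy": 0, "dz": 0, "hand": 0.7}
    - {"ax": 0, "ay": 0, "az": 0, "dx": 21, "dy": 0, "dz": 0, "hand": 0.7}
    - {"ax": 0, "ay": 0, "az": 0, "dx": 24, "dy": 0, "dz": 0, "hand": 0.7}
    - {"ax": 0, "ay": 0, "az": 0, "dx": 27, "dy": 0, "dz": 0, "hand": 0.7}

```text
clock: 5.6
eef_pos: [469.2, 1.4, 208.0]
tool_rot: [-3.138, -0.0, 1.57]
force: [0.9, -0.0, -1.0]
width: 53.8
gripper_force: 63.1
```

>>> send_rows:
  series:
    - {"ax": 0, "ay": 0, "az": 0, "dx": 3, "dy": 0, "dz": 0, "hand": 0.7}
    - {"ax": 0, "ay": 0, "az": 0, "dx": 6, "dy": 0, "dz": 0, "hand": 0.7}
    - {"ax": 0, "ay": 0, "az": 0, "dx": 9, "dy": 0, "dz": 0, "hand": 0.7}
    - {"ax": 0, "ay": 0, "az": 0, "dx": 12, "dy": 0, "dz": 0, "hand": 0.7}
    - {"ax": 0, "ay": 0, "az": 0, "dx": 15, "dy": 0, "dz": 0, "hand": 0.7}
    - {"ax": 0, "ay": 0, "az": 0, "dx": 18, "dy": 0, "dz": 0, "hand": 0.7}
    - {"ax": 0, "ay": 0, "az": 0, "dx": 20.5, "dy": -0.1, "dz": 0, "hand": 0.7}
    - {"ax": 0, "ay": 0, "az": 0, "dx": 22.1, "dy": -0.1, "dz": 0, "hand": 0.7}
    - {"ax": 0, "ay": 0, "az": 0, "dx": 22.1, "dy": -0.1, "dz": 0, "hand": 0.7}
    - {"ax": 0, "ay": 0, "az": 0, "dx": 22.1, "dy": -0.1, "dz": 0, "hand": 0.7}

```text
clock: 6.6
eef_pos: [469.7, 219.3, 208.6]
tool_rot: [-3.14, 0.002, 1.569]
force: [-0.2, 0.1, -2.0]
width: 54.0
gripper_force: 63.1
```

>>> send_rows:
  series:
    - {"ax": 0, "ay": 0, "az": 0, "dx": 0.1, "dy": 0, "dz": 1, "hand": 0.7}
    - {"ax": 0, "ay": 0, "az": 0, "dx": 0.1, "dy": 0, "dz": 2, "hand": 0.7}
    - {"ax": 0, "ay": 0, "az": 0, "dx": 0.1, "dy": 0, "dz": 3, "hand": 0.7}
    - {"ax": 0, "ay": 0, "az": 0, "dx": 0.1, "dy": 0, "dz": 4, "hand": 0.7}
    - {"ax": 0, "ay": 0, "az": 0, "dx": 0.1, "dy": 0, "dz": 5, "hand": 0.7}
    - {"ax": 0, "ay": 0, "az": 0, "dx": 0.1, "dy": 0, "dz": 6, "hand": 0.7}
    - {"ax": 0, "ay": 0, "az": 0, "dx": 0.1, "dy": 0, "dz": 6.6, "hand": 0.7}
    - {"ax": 0, "ay": 0, "az": 0, "dx": 0.1, "dy": 0, "dz": 7, "hand": 0.7}
    - {"ax": 0, "ay": 0, "az": 0, "dx": 0.1, "dy": 0, "dz": 7, "hand": 0.7}
    - {"ax": 0, "ay": 0, "az": 0, "dx": 0.1, "dy": 0, "dz": 7, "hand": 0.7}

```text
clock: 7.6
eef_pos: [470.4, 221.7, 139.5]
tool_rot: [3.141, -0.0, 1.569]
force: [-0.2, -0.1, -0.6]
width: 54.0
gripper_force: 63.1
```

```bash
python3 - <<'E'
from h import *
b=get_image('side');s=read_state();print(s['eef_pos'],s['tool_rot'],s['force'])
cv2.imwrite('pics/s3c.png',cv2.resize(b['pixels'][60:210,200:340],None,fx=4,fy=4,interpolation=cv2.INTER_CUBIC)[:,:,::-1])
E
```

```text
[470.5510923  221.6527606  139.66250254] [ 3.14084325e+00 -3.76165995e-04  1.56879967e+00] [-0.3457639  -0.72581768 -0.27812627]
```

View pics/s3c.png

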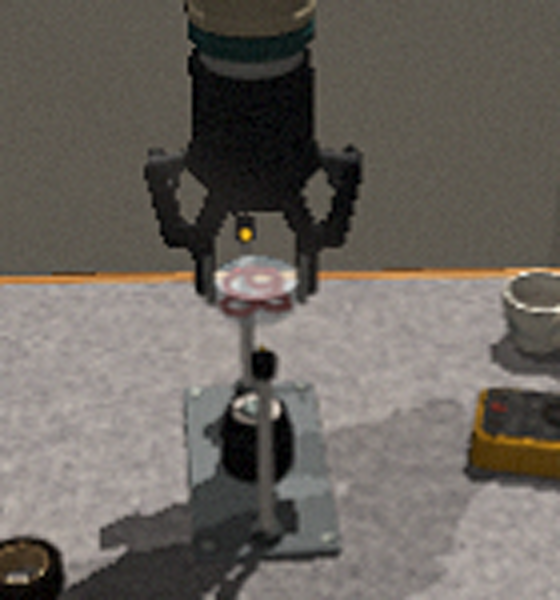

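>>> send_rows:
  series:
    - {"ax": 0, "ay": 0, "az": 0, "dx": 0, "dy": 0, "dz": 0, "hand": 0.7}
    - {"ax": 0, "ay": 0, "az": 0, "dx": 0, "dy": 0, "dz": 0, "hand": 0.7}
    - {"ax": 0, "ay": 0, "az": 0, "dx": 0, "dy": 0, "dz": 0, "hand": 0.7}
    - {"ax": 0, "ay": 0, "az": 0, "dx": 0, "dy": 0, "dz": 0, "hand": 0.7}
    - {"ax": 0, "ay": 0, "az": 0, "dx": 0, "dy": 0, "dz": 0, "hand": 0.7}
    - {"ax": 0, "ay": 0, "az": 0, "dx": 0, "dy": 0, "dz": 0, "hand": 0.7}
    - {"ax": 0, "ay": 0, "az": 0, "dx": 0, "dy": 0, "dz": 0, "hand": 0.7}
    - {"ax": 0, "ay": 0, "az": 0, "dx": 0, "dy": 0, "dz": 0, "hand": 0.7}
    - {"ax": 0, "ay": 0, "az": 0, "dx": 0, "dy": 0, "dz": 0, "hand": 0.7}
    - {"ax": 0, "ay": 0, "az": 0, "dx": 0, "dy": 0, "dz": 0, "hand": 0.7}

```text
clock: 8.65
eef_pos: [470.3, 221.4, 139.3]
tool_rot: [3.142, 0.0, 1.569]
force: [-0.7, 0.0, -0.7]
width: 54.3
gripper_force: 63.1
```

>>> send_rows:
  series:
    - {"ax": 0, "ay": 0, "az": 0, "dx": 0, "dy": 0, "dz": 0, "hand": 0.7}
    - {"ax": 0, "ay": 0, "az": 0, "dx": 0, "dy": 0, "dz": 0, "hand": 0.7}
    - {"ax": 0, "ay": 0, "az": 0, "dx": 0, "dy": 0, "dz": 0, "hand": 0.7}
    - {"ax": 0, "ay": 0, "az": 0, "dx": 0, "dy": 0, "dz": 0, "hand": 0.7}
    - {"ax": 0, "ay": 0, "az": 0, "dx": 0, "dy": 0, "dz": 0, "hand": 0.7}
    - {"ax": 0, "ay": 0, "az": 0, "dx": 0, "dy": 0, "dz": 0, "hand": 0.7}
    - {"ax": 0, "ay": 0, "az": 0, "dx": 0, "dy": 0, "dz": 0, "hand": 0.7}
    - {"ax": 0, "ay": 0, "az": 0, "dx": 0, "dy": 0, "dz": 0, "hand": 0.7}
    - {"ax": 0, "ay": 0, "az": 0, "dx": 0, "dy": 0, "dz": 0, "hand": 0.7}
    - {"ax": 0, "ay": 0, "az": 0, "dx": 0, "dy": 0, "dz": 0, "hand": 0.7}

```text
clock: 9.65
eef_pos: [470.3, 221.5, 139.3]
tool_rot: [3.142, -0.0, 1.569]
force: [-0.8, 0.2, -0.4]
width: 54.1
gripper_force: 63.1
```

>>> send_rows:
  series:
    - {"ax": 0, "ay": 0, "az": 0, "dx": 0, "dy": 0, "dz": 0, "hand": 0.7}
    - {"ax": 0, "ay": 0, "az": 0, "dx": 0, "dy": 0, "dz": 0, "hand": 0.7}
    - {"ax": 0, "ay": 0, "az": 0, "dx": 0, "dy": 0, "dz": 0, "hand": 0.7}
    - {"ax": 0, "ay": 0, "az": 0, "dx": 0, "dy": 0, "dz": 0, "hand": 0.7}
    - {"ax": 0, "ay": 0, "az": 0, "dx": 0, "dy": 0, "dz": 0, "hand": 0.7}
    - {"ax": 0, "ay": 0, "az": 0, "dx": 0, "dy": 0, "dz": 0, "hand": 0.7}
    - {"ax": 0, "ay": 0, "az": 0, "dx": 0, "dy": 0, "dz": 0, "hand": 0.7}
    - {"ax": 0, "ay": 0, "az": 0, "dx": 0, "dy": 0, "dz": 0, "hand": 0.7}
    - {"ax": 0, "ay": 0, "az": 0, "dx": 0, "dy": 0, "dz": 0, "hand": 0.7}
    - {"ax": 0, "ay": 0, "az": 0, "dx": 0, "dy": 0, "dz": 0, "hand": 0.7}

```text
clock: 10.65
eef_pos: [470.2, 221.5, 139.3]
tool_rot: [3.142, -0.0, 1.569]
force: [0.0, -0.1, -1.0]
width: 54.1
gripper_force: 63.1
```

The dish sits at about (256,285), midway between the yellow tips at (245,233) and (262,350), and was held for 3 s. I'll hold briefly longer, then return.

>>> send_rows:
  series:
    - {"ax": 0, "ay": 0, "az": 0, "dx": 0, "dy": 0, "dz": 0, "hand": 0.7}
    - {"ax": 0, "ay": 0, "az": 0, "dx": 0, "dy": 0, "dz": 0, "hand": 0.7}
    - {"ax": 0, "ay": 0, "az": 0, "dx": 0, "dy": 0, "dz": 0, "hand": 0.7}
    - {"ax": 0, "ay": 0, "az": 0, "dx": 0, "dy": 0, "dz": -1, "hand": 0.7}
    - {"ax": 0, "ay": 0, "az": 0, "dx": 0, "dy": 0, "dz": -2.5, "hand": 0.7}
    - {"ax": 0, "ay": 0, "az": 0, "dx": 0, "dy": 0, "dz": -4.5, "hand": 0.7}
    - {"ax": 0, "ay": 0, "az": 0, "dx": 0, "dy": 0, "dz": -6.5, "hand": 0.7}
    - {"ax": 0, "ay": 0, "az": 0, "dx": 0, "dy": 0, "dz": -7, "hand": 0.7}
    - {"ax": 0, "ay": 0, "az": 0, "dx": -1, "dy": 0, "dz": -7, "hand": 0.7}
    - {"ax": 0, "ay": 0, "az": 0, "dx": -3, "dy": 0, "dz": -7, "hand": 0.7}

```text
clock: 11.65
eef_pos: [469.7, 191.9, 208.9]
tool_rot: [-3.141, -0.001, 1.571]
force: [-0.4, -0.3, -0.4]
width: 54.1
gripper_force: 63.2
```

>>> send_rows:
  series:
    - {"ax": 0, "ay": 0, "az": 0, "dx": -3, "dy": 0, "dz": 0, "hand": 0.7}
    - {"ax": 0, "ay": 0, "az": 0, "dx": -6, "dy": 0, "dz": 0, "hand": 0.7}
    - {"ax": 0, "ay": 0, "az": 0, "dx": -9, "dy": 0, "dz": 0, "hand": 0.7}
    - {"ax": 0, "ay": 0, "az": 0, "dx": -12, "dy": 0, "dz": 0, "hand": 0.7}
    - {"ax": 0, "ay": 0, "az": 0, "dx": -15, "dy": 0, "dz": 0, "hand": 0.7}
    - {"ax": 0, "ay": 0, "az": 0, "dx": -18, "dy": 0, "dz": 0, "hand": 0.7}
    - {"ax": 0, "ay": 0, "az": 0, "dx": -21, "dy": 0, "dz": 0, "hand": 0.7}
    - {"ax": 0, "ay": 0, "az": 0, "dx": -24, "dy": 0, "dz": 0, "hand": 0.7}
    - {"ax": 0, "ay": 0, "az": 0, "dx": -27, "dy": 0, "dz": 0, "hand": 0.7}
    - {"ax": 0, "ay": 0, "az": 0, "dx": -30, "dy": 0, "dz": 0, "hand": 0.7}

```text
clock: 12.65
eef_pos: [468.1, -110.4, 208.3]
tool_rot: [-3.139, -0.0, 1.568]
force: [0.8, -0.0, -1.3]
width: 54.4
gripper_force: 63.2
```

>>> send_rows:
  series:
    - {"ax": 0, "ay": 0, "az": 0, "dx": -3, "dy": 0, "dz": 0, "hand": 0.7}
    - {"ax": 0, "ay": 0, "az": 0, "dx": -6, "dy": 0, "dz": 0, "hand": 0.7}
    - {"ax": 0, "ay": 0, "az": 0, "dx": -9, "dy": 0, "dz": 0, "hand": 0.7}
    - {"ax": 0, "ay": 0, "az": 0, "dx": -12, "dy": 0, "dz": 0, "hand": 0.7}
    - {"ax": 0, "ay": 0, "az": 0, "dx": -14.5, "dy": 0, "dz": 0, "hand": 0.7}
    - {"ax": 0, "ay": 0, "az": 0, "dx": -16.2, "dy": 0, "dz": 0, "hand": 0.7}
    - {"ax": 0, "ay": 0, "az": 0, "dx": -16.2, "dy": 0, "dz": 0, "hand": 0.7}
    - {"ax": 0, "ay": 0, "az": 0, "dx": -16.2, "dy": 0, "dz": 0, "hand": 0.7}
    - {"ax": 0, "ay": 0, "az": 0, "dx": -16.2, "dy": 0, "dz": 0, "hand": 0.7}

```text
clock: 13.55
eef_pos: [469.3, -268.7, 209.1]
tool_rot: [-3.141, -0.001, 1.571]
force: [0.2, -0.4, -1.5]
width: 54.1
gripper_force: 63.2
```

>>> send_rows:
  series:
    - {"ax": 0, "ay": 0, "az": 0, "dx": -0.2, "dy": 0, "dz": 3, "hand": 0.7}
    - {"ax": 0, "ay": 0, "az": 0, "dx": -0.2, "dy": 0, "dz": 6, "hand": 0.7}
    - {"ax": 0, "ay": 0, "az": 0, "dx": -0.2, "dy": 0, "dz": 9, "hand": 0.7}
    - {"ax": 0, "ay": 0, "az": 0, "dx": -0.2, "dy": 0, "dz": 12, "hand": 0.7}
    - {"ax": 0, "ay": 0, "az": 0, "dx": -0.2, "dy": 0, "dz": 15, "hand": 0.7}
    - {"ax": 0, "ay": 0, "az": 0, "dx": -0.2, "dy": 0, "dz": 17.5, "hand": 0.7}
    - {"ax": 0, "ay": 0, "az": 0, "dx": -0.2, "dy": 0, "dz": 19, "hand": 0.7}
    - {"ax": 0, "ay": 0, "az": 0, "dx": -0.2, "dy": 0, "dz": 20, "hand": 0.7}
    - {"ax": 0, "ay": 0, "az": 0, "dx": -0.2, "dy": 0, "dz": 20.3, "hand": 0.7}
    - {"ax": 0, "ay": 0, "az": 0, "dx": -0.2, "dy": 0, "dz": 20.3, "hand": 0.7}

```text
clock: 14.55
eef_pos: [469.7, -272.0, 6.5]
tool_rot: [3.141, -0.0, 1.57]
force: [-0.6, -0.3, -1.0]
width: 54.3
gripper_force: 63.2
```

>>> send_rows:
  series:
    - {"ax": 0, "ay": 0, "az": 0, "dx": 0, "dy": 0, "dz": 0.2, "hand": 0.7}
    - {"ax": 0, "ay": 0, "az": 0, "dx": 0, "dy": 0, "dz": 0.4, "hand": 0.7}
    - {"ax": 0, "ay": 0, "az": 0, "dx": 0, "dy": 0, "dz": 0.5, "hand": 0.7}
    - {"ax": 0, "ay": 0, "az": 0, "dx": 0, "dy": 0, "dz": 0.5, "hand": 0.7}
    - {"ax": 0, "ay": 0, "az": 0, "dx": 0, "dy": 0, "dz": 0.5, "hand": 0.7}

```text
clock: 15.05
eef_pos: [469.3, -272.6, 1.5]
tool_rot: [3.141, 0.0, 1.569]
force: [-0.3, 0.0, 0.2]
width: 54.4
gripper_force: 63.2
```

>>> send_rows:
  series:
    - {"ax": 0, "ay": 0, "az": 0, "dx": 0, "dy": 0, "dz": 0.1, "hand": 0.7}
    - {"ax": 0, "ay": 0, "az": 0, "dx": 0, "dy": 0, "dz": 0.15, "hand": 0.7}
    - {"ax": 0, "ay": 0, "az": 0, "dx": 0, "dy": 0, "dz": 0.15, "hand": 0.7}

```text
clock: 15.35
eef_pos: [469.4, -272.6, 0.4]
tool_rot: [3.141, 0.0, 1.569]
force: [-0.8, 0.3, 4.6]
width: 54.1
gripper_force: 63.8
```

The force shows the dish resting on the worktop. I'll release gently and rise.

>>> send_rows:
  series:
    - {"ax": 0, "ay": 0, "az": 0, "dx": 0, "dy": 0, "dz": 0, "hand": 0.3}
    - {"ax": 0, "ay": 0, "az": 0, "dx": 0, "dy": 0, "dz": 0, "hand": 0.2}
    - {"ax": 0, "ay": 0, "az": 0, "dx": 0, "dy": 0, "dz": 0, "hand": 0}
    - {"ax": 0, "ay": 0, "az": 0, "dx": 0, "dy": 0, "dz": 0, "hand": 0}
    - {"ax": 0, "ay": 0, "az": 0, "dx": 0, "dy": 0, "dz": 0, "hand": 0}
    - {"ax": 0, "ay": 0, "az": 0, "dx": 0, "dy": 0, "dz": 0, "hand": 0}

```text
clock: 15.95
eef_pos: [469.3, -272.5, -0.2]
tool_rot: [-3.142, -0.0, 1.569]
force: [-0.2, -0.6, -0.2]
width: 85.3
gripper_force: 0.0
```

>>> send_rows:
  series:
    - {"ax": 0, "ay": 0, "az": 0, "dx": 0, "dy": 0, "dz": -1, "hand": 0}
    - {"ax": 0, "ay": 0, "az": 0, "dx": 0, "dy": 0, "dz": -3, "hand": 0}
    - {"ax": 0, "ay": 0, "az": 0, "dx": 0, "dy": 0, "dz": -6, "hand": 0}
    - {"ax": 0, "ay": 0, "az": 0, "dx": 0, "dy": 0, "dz": -9, "hand": 0}
    - {"ax": 0, "ay": 0, "az": 0, "dx": 0, "dy": 0, "dz": -12, "hand": 0}
    - {"ax": 0, "ay": 0, "az": 0, "dx": 0, "dy": 0, "dz": -14, "hand": 0}
    - {"ax": 0, "ay": 0, "az": 0, "dx": 0, "dy": 0, "dz": -15, "hand": 0}
    - {"ax": 0, "ay": 0, "az": 0, "dx": 0, "dy": 0, "dz": -15, "hand": 0}
    - {"ax": 0, "ay": 0, "az": 0, "dx": 0, "dy": 0, "dz": -15, "hand": 0}
    - {"ax": 0, "ay": 0, "az": 0, "dx": 0, "dy": 0, "dz": -15, "hand": 0}

```text
clock: 16.95
eef_pos: [468.4, -272.2, 148.7]
tool_rot: [-3.139, -0.001, 1.569]
force: [0.0, -0.1, 0.5]
width: 85.7
gripper_force: 0.0
```

```bash
python3 - <<'E'
from h import *
a=get_image('wrist');save(a,'w4.png'); print(read_state()['eef_pos'],plane(a,282,203,20))
E
```

```text
[ 468.53166511 -272.12746494  148.64643506] [ 467.51196195 -273.08833485   20.        ]
```

View pics/w4.png

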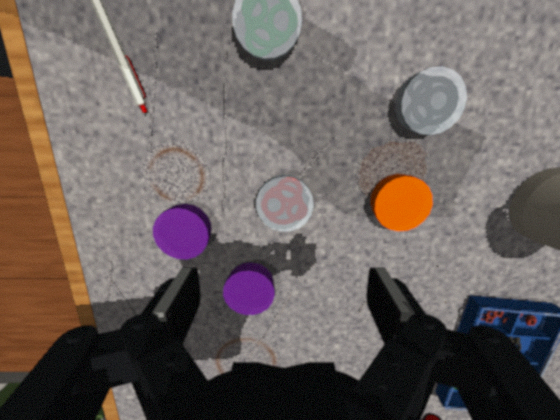

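The red dish lies flat and released at about (285,204). That is where it stood, and its neighbours have not moved.

```bash
python3 -c "
from cell import finish_job
print(finish_job())"
```

```text
the job is handed in; nothing more can be done
None
```

The red-seal dish was held at the viewing point for just over 3 s, set back on the worktop within a few millimetres of where it stood, and released. The other two dishes were not moved, and the job is handed in (no verdict was returned).

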